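# Find the clear post socket by feel and seat a new stop

### The job

Fit the new stop to the scraping board. Two of the three sockets at the board's near end still hold a jammed broken-off post end, down out of sight: take the steel feeler from the pin block and gently feel the sockets with it, down to the floor of the one that is clear, without driving the broken ends any deeper, then stand the feeler back in its hole. Then press the stop fully home in the clear socket, its head down on the board, upright and its broad faces square across the board's length, without ramming it, and leave the other things on the bench and board where they are.

Things in the scene. Friction and masses are not known exactly. Their poses are not given: they have to be found in the camera images.
- board: scraping board, pale wood with darker lipped edges, 248 x 118 x 50 mm, fixed to the bench. Origin: centre of its underside; x along its length away from the robot, z up. A wooden rib mould lies loose on its far half. Three round blind sockets in a row across its near end, 36 mm apart
- socket_a (a point): centre of the mouth of the left socket (seen from the robot), at the board's top face; z up, x along the board's length. Every socket: straight bore 17 mm across, 38 mm deep to its wooden floor when clear (square-edged in effect: the small chamfer does not guide). In two of the three a broken end blocks the bore, its top 19 to 27 mm below the mouth; which two, and how deep, differs each time
- socket_b (a point): centre of the mouth of the middle socket, as socket_a
- socket_c (a point): centre of the mouth of the right socket, as socket_a
- broken_end_1 (a joint): how far one of the two broken ends has been driven down from where it was found (m), 0 at the start; it does not tell which socket. Jammed: it holds against a push of up to about 7 N, above that it creeps down and does not come back; at most 3 mm is tolerated
- broken_end_2 (a joint): the same for the other broken end
- pin_block: pin block, mid-brown wood block 60 x 122 x 50 mm, rims dark, fixed to the bench. Origin: centre of its underside; y along its length, z up. At the start it holds the feeler at its +y end and the stop at its -y end, both upright
- feeler_hole (a point): centre of the mouth of the feeler's hole in the pin block's top face, z up; bore 11 mm across, 42 mm deep; the feeler's rod stands on its floor. Beware: left of the block a lamp's shade hangs over x 0.20 to 0.42, y 0.06 to 0.25 m, top at z 0.32; its struts rise behind (beyond x 0.36) to about 1 m. Coming from the left, pass above the shade close to the robot
- stop_hole (a point): centre of the mouth of the loose 24 mm hole in the pin block where the stop stands at the start, its head resting on the block. Beware: behind the block is a 128 mm high chest, its top drawer standing open to about x 0.49
- feeler: feeler, 126 mm long: steel rod 9 mm thick and 60 mm long below a brass collar 22 mm across and 6 mm high, then a dark turned handle 18 mm thick from 69 to 113 mm above the tip, small rounded end 21 mm across above. 80 g. Origin at the tip of the rod, z along the rod towards the handle
- feeler_tip (a point): tip of the feeler's rod (same point as the feeler's origin)
- stop: new stop, pale hardwood: head 24 (x) x 44 (y) x 28 (z) mm above a round shank 15 mm thick and 34 mm long whose last 6 mm taper to 8 mm. 70 g. Origin: centre of the head's underside, on the shank's axis; z up; the broad faces look along +x and -x (the +x one has a thin cork facing). A bow spring on the -x side of the shank stands out 3.4 mm and yields sideways, so the stop does not drop in by its own weight: pressing it in takes about 5 to 12 N until the head meets the board
- stop_tip (a point): lower end of the stop's shank, on its axis
- rib_mould: loose wooden bar 35 x 160 x 18 mm lying on the far half of the board; leave it
- gouge: chisel with a stout turned handle lying on the bench; leave it
- sanding_block: cork block wrapped in sandpaper, 32 x 58 x 24 mm; leave it

How it is judged:
By the outcome, as a careful person would: the job done as asked, in the order asked, and still so for the second after the job is handed in, with the robot touching nothing.
It also fails if it takes over 72 s, if anything falls off the work surface, if the arm or the gripper's body presses on something with over 40 N, if the wrist force passes 120 N, or if a joint passes its speed limit or range.

### The arm

A 6-joint arm with a two-finger parallel gripper is mounted at the origin on a cart in front of the work surface, level with it; the furniture and walls round the work are solid. World frame = base frame: x ahead of the robot, y to its left, z up, the work surface at z = 0. Lengths are in m, angles in rad, forces in N, time in s.
With the tool pointing down it reaches from about 0.275 to 0.875 m from the base axis. Payload 12.5 kg.
Tool frame: the origin (TCP) lies on the centre line of the jaws, within the pads' length; the fingertips stand r.finger_overhang ahead of it and the grasp point (between the pads) lies 3 mm ahead of it (r.finger_overhang is the distance from the TCP to the fingertips, in m); z points along the fingers, y is the line along which they close (so a half turn about z gives the same grasp; the last joint's range is limited). The gripper opens to 85 mm and grips with 20 to 120 N. Pads are 22 mm wide; open, the fingers measure 114 mm over their backs; the gripper's body (76 mm by 85 mm) begins 54 mm behind the grasp point. The pads swing forward as they close: fully open they stand 13 mm farther back than shut.
Start: joints at [1.194, 0.351, 1.652, -0, 1.139, -0.085], TCP at [0.158, 0.527, 0.253] pointing down, gripper open.
Joint ranges: [-2.75, 2.75], [-0.79, 2.1], [0.01, 2.65], [-1.57, 4.71], [0.07, 3.14], [-2.87, 2.87]. Speed limits (rad/s): [2.22, 2.22, 2.79, 3.14, 3.14, 3.14].

### API

Orientations are given as a unit quaternion [x, y, z, w].
In Python, from cell import r, optics gives the robot as it stands. The module is installed in compiled form; this text tells all that it offers. Calls block until the motion is done:
- r.move_to(position, orientation): joint-space move of the TCP to a pose.
- r.move_linear(position, rot=None, vel=0.15): straight line of the TCP; rot=None keeps the orientation; vel is the mean speed in m/s.
- r.set_joints(angles): joint-space move.
- r.set_gripper(opening, squeeze=None): opening from 0.0 (shut) to 1.0 (fully open); squeeze is the grip in N (None keeps the last); returns when the fingers have stopped.
- r.sleep(seconds).
- r.inverse_kinematics(position, orientation): joint angles nearest the present ones, or None.
- optics.get_image(name): name is "side" or "top" or "wrist"; returns a dict with "pixels" (480x640x3 uint8, red, green, blue), "depth" (480x640 float32, m along the optical axis (not along the pixel's ray), 0 where there is no reading), "fx", "fy", "cx", "cy" (pixels), "camera_from_world" (4x4, takes a point from world to camera coordinates); the wrist camera has in their place "mount" (4x4, takes a point from camera to tool coordinates, whose origin is the TCP and whose axes are the flange's). Camera axes: x right, y down, z forward; pixel columns grow to the right and rows downward; lengths in m; the calibration is good to about 2 mm. A picture is of the moment at which its call begins: read the wrist's pose just before it.
A pose or a line that the arm cannot do raises r.PlanningError and nothing moves.
- r.hand_in(): hands the job in; it is judged then, once.
Readings, each from a call of its own:
- r.current_t(): time.
- r.current_q(): joint angles.
- r.current_qvel(): joint speeds.
- r.current_effort(): joint torques, N m.
- r.current_tool_pos(): TCP position.
- r.current_ee_rot(): TCP orientation.
- r.current_contact_force(): force on the tool from outside, world axes, zero at the start.
- r.current_torque(): the same for the moment, N m.
- r.current_opening(): opening from 0.0 (shut) to 1.0 (fully open).
- r.current_finger_force(): force on a finger pad.
Only numpy, scipy, OpenCV 4.12 (cv2) and the standard library are available. Lean on these libraries where they do the work, as an engineer would, in place of code of your own. Each camera call takes 0.05 s, during which the arm holds its last target. There are 200 camera calls.

## Working session

There is one attempt and no reset: what is moved stays moved. The work goes in short steps, each a Python script; the robot and the scene stay as the last script left them, time stands still between calls to the robot, and variables do not carry over. Pictures are saved under pics/ and viewed, at most 10 in all, crops included, and the job is handed in when it is done.

```bash
mkdir -p pics
cat > h.py <<'E'
import numpy as np, cv2
from cell import r, optics
from scipy.spatial.transform import Rotation as R
def cam(name):
    T=None
    p=np.array(r.current_tool_pos()); q=np.array(r.current_ee_rot())
    d=optics.get_image(name)
    if name=="wrist":
        W=np.eye(4);W[:3,:3]=R.from_quat(q).as_matrix();W[:3,3]=p
        d["wfc"]=W@np.array(d["mount"])
    else: d["wfc"]=np.linalg.inv(np.array(d["camera_from_world"]))
    return d
def cloud(d):
    z=d["depth"];v,u=np.mgrid[:480,:640]
    P=np.stack([(u-d["cx"])/d["fx"]*z,(v-d["cy"])/d["fy"]*z,z],-1)
    P=P@d["wfc"][:3,:3].T+d["wfc"][:3,3]
    P[z==0]=np.nan
    return P
def save(d,n): cv2.imwrite("pics/"+n,d["pixels"][:,:,::-1])
E
python3 - <<'E'
from h import *
for n in ("top","side"):
    d=cam(n);save(d,n+"0.png");np.savez(n+"0.npz",P=cloud(d),pix=d["pixels"])
    print(n,d["wfc"].round(3).tolist(),d["fx"])
d=optics.get_image("wrist");print(np.array(d["mount"]).round(4).tolist(),d["fx"])
print(r.current_t(),r.current_tool_pos(),r.current_ee_rot(),r.finger_overhang)
E
```

```text
top [[-0.026, -0.996, 0.084, 0.417], [-1.0, 0.026, 0.002, -0.323], [-0.004, -0.084, -0.996, 0.952], [0.0, 0.0, 0.0, 1.0]] 550.927410510071
side [[0.989, -0.041, 0.144, 0.338], [-0.147, -0.44, 0.886, -1.067], [0.028, -0.897, -0.441, 0.45], [0.0, 0.0, 0.0, 1.0]] 538.0892829121568
[[0.0008, -0.9474, -0.3201, 0.0825], [1.0, 0.0006, 0.0006, 0.0002], [-0.0004, -0.3201, 0.9474, -0.1207], [0.0, 0.0, 0.0, 1.0]] 357.53737896865636
0.15 [0.15810961 0.52655391 0.25290621] [ 1.45384552e-01  9.89375132e-01 -4.14593210e-04 -9.39994972e-05] 0.022
```

View pics/top0.png

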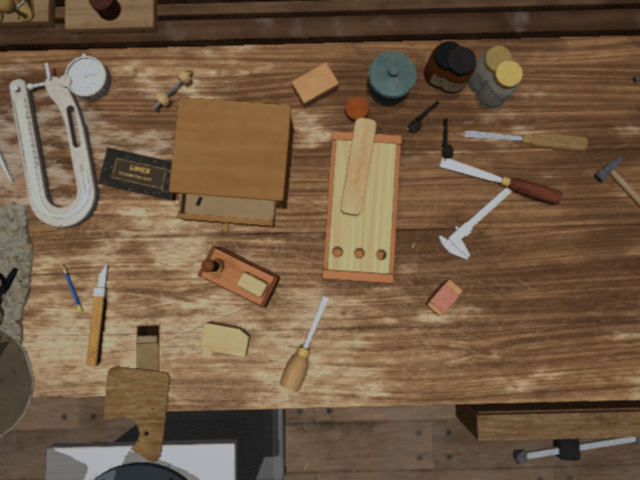

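View pics/side0.png

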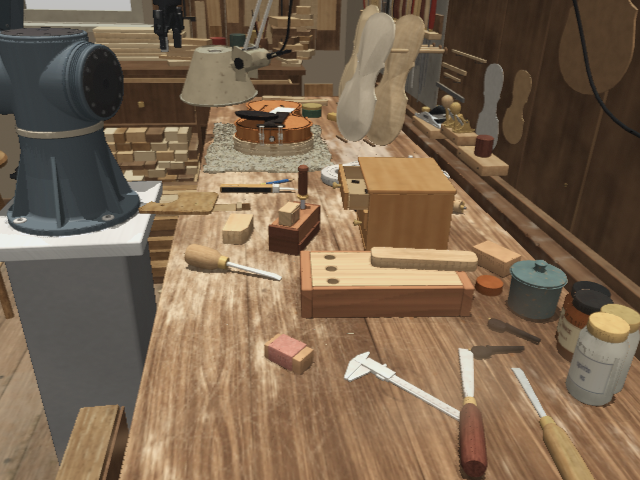

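The top view shows the pin block near (240,276), with the feeler at (211,266) and the stop at (254,285). The board is near (362,207) and its sockets are at (337,252), (359,254) and (381,255). The side view agrees, and shows the lamp shade to the left of the block.

Run:
```python
import numpy as np,cv2
D=np.load("top0.npz");P=D["P"];pix=D["pix"]
for n,(u,v) in dict(feel=(210,266),stop=(253,285),sa=(337,252),sb=(359,254),sc=(381,255),b1=(333,262),bn=(350,262),blk=(233,270)).items():
    print(n,np.nanmedian(P[v-1:v+2,u-1:u+2].reshape(-1,3),0).round(4))
# board top plane
x,y,z=P[...,0],P[...,1],P[...,2]
U,V=np.meshgrid(range(640),range(480))
for name,reg,zl in (("board",(320,405,130,285),(.042,.058)),("block",(195,282,243,308),(.042,.056)),("stophead",(235,272,268,300),(.068,.09)),("feel",(195,225,250,280),(.1,.16))):
    m=(U>reg[0])&(U<reg[1])&(V>reg[2])&(V<reg[3])&(z>zl[0])&(z<zl[1])
    p=P[m];rc=cv2.minAreaRect(p[:,:2].astype(np.float32)*1000)
    print(name,m.sum(),np.median(p[:,2]).round(4),[np.round(a,1) for a in rc],p.mean(0).round(4))
```

```text
feel [ 0.4436 -0.1472  0.1307]
stop [ 0.4135 -0.2039  0.0782]
sa [ 0.4652 -0.339   0.0223]
sb [ 0.4608 -0.3759  0.0262]
sc [ 0.4587 -0.4142  0.0119]
b1 [ 0.4476 -0.3315  0.0489]
bn [ 0.4469 -0.3594  0.0492]
blk [ 0.4388 -0.1673  0.0485]
board 8384 0.0492 [array([ 539.7, -380.5]), array([117. , 248.2]), np.float64(84.7)] [ 0.528  -0.3821  0.0492]
block 1637 0.0493 [array([ 428.6, -173.8]), array([121.9,  55.2]), np.float64(62.7)] [ 0.4296 -0.1733  0.0493]
stophead 440 0.0772 [array([ 415. , -200.5]), array([44.5, 24.9]), np.float64(61.3)] [ 0.415  -0.2009  0.077 ]
feel 167 0.1303 [array([ 444.6, -142. ]), array([17.9, 19.4]), np.float64(89.3)] [ 0.4448 -0.1438  0.1273]
```

```bash
cat >> h.py <<'E'
def down(phi):  # closing line along phi (deg), tool z down
    p=np.radians(phi);c,s=np.cos(p),np.sin(p)
    return R.from_matrix(np.array([[-s,c,0],[c,s,0],[0,0,-1.]])).as_quat()
E
python3 - <<'E'
from h import *
M=R.from_quat(down(30)).as_matrix();print(np.linalg.det(M),M.round(2).tolist())
p=r.current_tool_pos()
r.move_linear([p[0],p[1],.5],vel=.3)
q=np.array(r.current_q());print(q.round(3))
r.move_to([.108,.28,.5],r.current_ee_rot())
q=np.array(r.current_q());print(q.round(3),r.current_t())
q[0]=-.45;r.set_joints(q)
print(r.current_tool_pos(),r.current_t())
for phi in (-27.3,152.7):
  for pos in ([.4446,-.142,.104],[.415,-.2005,.25]):print(phi,r.inverse_kinematics(pos,down(phi)))
for phi in (-5.3,84.7,174.7,264.7):
  for pos in ([.46,-.3759,.2],[.46,-.3759,.11]):print(phi,r.inverse_kinematics(pos,down(phi)))
E
```

```text
1.0000000000000007 [[-0.5, 0.87, 0.0], [0.87, 0.5, 0.0], [0.0, 0.0, -1.0]]
[ 1.194  0.225  1.236  0.     1.683 -0.085]
[ 1.048 -0.294  1.732 -0.     1.707 -0.231] 2.1167
[ 0.28806934 -0.08710492  0.4998247 ] 3.95
-27.3 [-4.08943643e-01  4.32058703e-01  1.98313914e+00 -4.44089210e-16
  7.26394808e-01  6.75312432e-02]
-27.3 [-5.51125163e-01  1.91780872e-01  1.87506094e+00 -4.44089210e-16
  1.07475084e+00 -7.46502774e-02]
152.7 None
152.7 None
-5.3 [-7.63481262e-01  4.87100294e-01  1.58592942e+00 -4.44089210e-16
  1.06856293e+00 -6.70978811e-01]
-5.3 [-7.63481262e-01  6.04889108e-01  1.64496495e+00 -4.44089210e-16
  8.91738599e-01 -6.70978811e-01]
84.7 [-7.63481262e-01  4.87100294e-01  1.58592942e+00 -4.44089210e-16
  1.06856293e+00 -2.24177514e+00]
84.7 [-7.63481262e-01  6.04889108e-01  1.64496495e+00 -4.44089210e-16
  8.91738599e-01 -2.24177514e+00]
174.7 [-7.63481262e-01  4.87100294e-01  1.58592942e+00 -4.44089210e-16
  1.06856293e+00  2.47061384e+00]
174.7 [-7.63481262e-01  6.04889108e-01  1.64496495e+00 -4.44089210e-16
  8.91738599e-01  2.47061384e+00]
264.7 [-7.63481262e-01  4.87100294e-01  1.58592942e+00 -4.44089210e-16
  1.06856293e+00  8.99817515e-01]
264.7 [-7.63481262e-01  6.04889108e-01  1.64496495e+00 -4.44089210e-16
  8.91738599e-01  8.99817515e-01]
```

Run:
```python
from h import *
r.move_to([.43,-.173,.2],down(62.7))
r.sleep(.2)
d=cam("wrist");np.savez("w1.npz",P=cloud(d),pix=d["pixels"],wfc=d["wfc"],K=[d["fx"],d["fy"],d["cx"],d["cy"]]);a=d["pixels"]
r.move_linear([.43,-.25,.2],vel=.3)
r.move_to([.462,-.376,.17],down(84.7));r.sleep(.2)
d=cam("wrist");np.savez("w2.npz",P=cloud(d),pix=d["pixels"],wfc=d["wfc"],K=[d["fx"],d["fy"],d["cx"],d["cy"]]);b=d["pixels"]
cv2.imwrite("pics/w12.png",cv2.resize(np.vstack([a[:, :],b])[:,:,::-1],(400,600)))
cv2.imwrite("pics/w1.png",a[:,:,::-1]);cv2.imwrite("pics/w2.png",b[:,:,::-1])
print(r.current_t(),r.current_contact_force())
```

```text
6.7417 [-0.5525968   0.67639083  0.41262588]
```

View pics/w1.png

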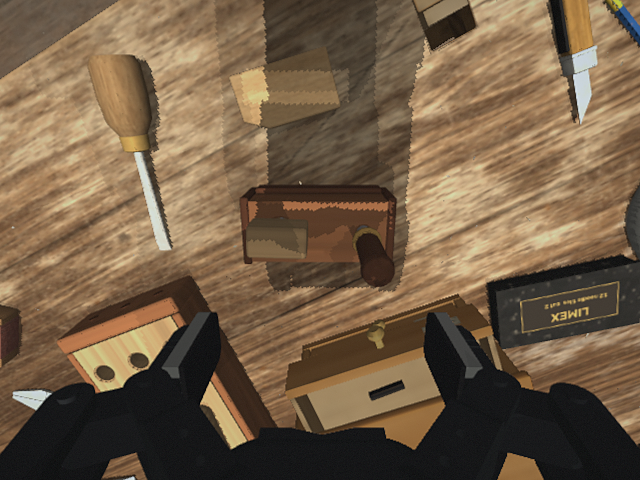

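View pics/w2.png

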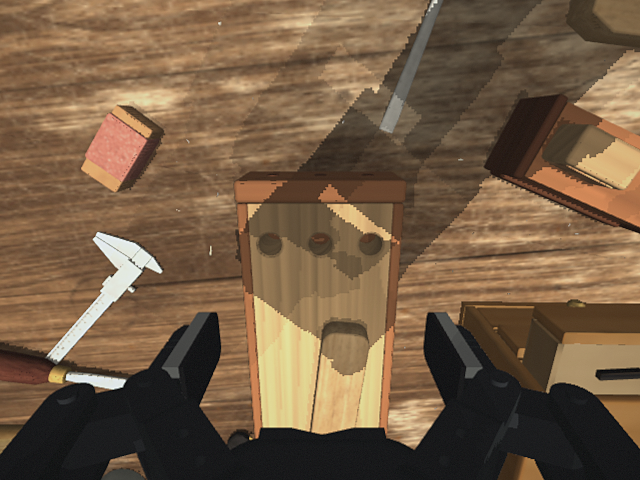

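View 1 shows the feeler's collar at (367,238) and its handle end at (376,268), with the stop head at (277,238). View 2 shows the sockets at (270,243), (320,243) and (370,243).

Run:
```python
import numpy as np,cv2
U,V=np.meshgrid(range(640),range(480))
D=np.load("w2.npz");P=D["P"];K=D["K"];W=D["wfc"]
m=(U>255)&(U<385)&(V>205)&(V<300)
b=P[m&(abs(P[...,2]-.05)<.004)];zt=np.median(b[:,2]);A=np.c_[b[:,:2],np.ones(len(b))];c,*_=np.linalg.lstsq(A,b[:,2],rcond=None);print("top",zt,c)
ray=np.stack([(U-K[2])/K[0],(V-K[3])/K[1],np.ones(U.shape)],-1)@W[:3,:3].T
Q=W[:3,3]+ray*((zt-W[2,3])/ray[...,2])[...,None]
low=m&(P[...,2]<zt-.003)
n,L,st,ce=cv2.connectedComponentsWithStats(low.astype(np.uint8))
for i in range(1,n):
    if st[i,4]>60:
        q=Q[L==i];(cx,cy),rad=cv2.minEnclosingCircle((q[:,:2]*1000).astype(np.float32))
        print("socket",ce[i].round(1),st[i,4],q.mean(0).round(4),"circ",cx,cy,rad,"zmin",np.nanpercentile(P[L==i][:,2],[2,10]).round(4))
mm=(U>225)&(U<410)&(V>185)&(abs(P[...,2]-zt)<.003)
D=np.load("w1.npz");P=D["P"];z=P[...,2]
def rect(n,m):
    p=P[m];print(n,m.sum(),np.median(p[:,2]).round(4),[np.round(a,1) for a in cv2.minAreaRect((p[:,:2]*1000).astype(np.float32))])
box=(U>235)&(U<400)&(V>180)&(V<292)
rect("block",box&(abs(z-.05)<.005))
rect("stop",box&(U<312)&(abs(z-.078)<.004))
from scipy.optimize import least_squares
for lo,hi,R0 in((.082,.09,.009),(.09,.1,.009),(.1,.115,.009),(.07,.0755,.011)):
    p=P[box&(U>340)&(z>lo)&(z<hi)]
    s=least_squares(lambda a:np.hypot(p[:,0]-a[0],p[:,1]-a[1])-R0,[.4446,-.142],loss="soft_l1",f_scale=.001)
    print("feeler",lo,len(p),s.x.round(4),abs(s.fun).mean())
p=P[box&(U>340)&(z>.12)];print("toptip",p[:,2].max(),p.mean(0))
```

```text
top 0.05008049624859051 [ 0.00111104 -0.00021171  0.04945521]
socket [269.6 243.3] 392 [ 0.4583 -0.4116  0.0501] circ 458.561279296875 -411.69915771484375 8.339913368225098 zmin [0.0113 0.0123]
socket [319.7 243.3] 395 [ 0.4616 -0.376   0.0501] circ 461.78216552734375 -376.1230773925781 8.339166641235352 zmin [0.0237 0.0256]
socket [369.7 243.3] 396 [ 0.4648 -0.3406  0.0501] circ 464.92083740234375 -340.6236877441406 8.271598815917969 zmin [0.0208 0.0225]
block 6199 0.05 [array([ 428.8, -175.9]), array([122.3,  55.9]), np.float64(62.7)]
stop 1930 0.0779 [array([ 414.8, -202.2]), array([43.9, 24. ]), np.float64(61.0)]
feeler 0.082 88 [ 0.4457 -0.1439] 0.00016400990093073145
feeler 0.09 126 [ 0.4457 -0.1439] 0.00016713264484982963
feeler 0.1 228 [ 0.4457 -0.1439] 0.00016763047515383088
feeler 0.07 133 [ 0.4464 -0.1439] 0.0005789635977246604
toptip 0.13485872660233617 [ 0.44312852 -0.14356204  0.13103372]
```

Run:
```python
from h import *
p=r.current_tool_pos()
r.set_gripper(.5,40)
r.move_linear([.44,-.25,.24],rot=down(62.7),vel=.3)
r.move_linear([.4457,-.1439,.22],vel=.3)
r.move_linear([.4457,-.1439,.105],vel=.15)
r.sleep(.2);f0=r.current_contact_force()
r.set_gripper(0,40);r.sleep(.2)
print(r.current_t(),f0,r.current_contact_force(),r.current_torque(),r.current_opening(),r.current_finger_force(),r.current_tool_pos())
r.move_linear([.4457,-.1439,.125],vel=.08);r.sleep(.1)
print(r.current_contact_force())
r.move_linear([.4457,-.1439,.18],vel=.15);r.sleep(.3)
print(r.current_t(),r.current_contact_force(),r.current_opening())
d=cam("wrist");save(d,"w3.png");np.savez("w3.npz",P=cloud(d),pix=d["pixels"],wfc=d["wfc"],K=[d["fx"],d["fy"],d["cx"],d["cy"]])
```

```text
10.0333 [ 1.02695312 -0.07246275 -0.08813152] [-0.77055472 -0.58547051  5.65282758] [-0.1221743   0.21954592  0.01256858] 0.1987950069565709 38.85611151665216 [ 0.44595486 -0.14401944  0.10534612]
[ 0.33973868  0.13875775 -1.05606201]
11.35 [-0.28803756 -0.23640322 -0.53841599] 0.19790079348195702
```

View pics/w3.png

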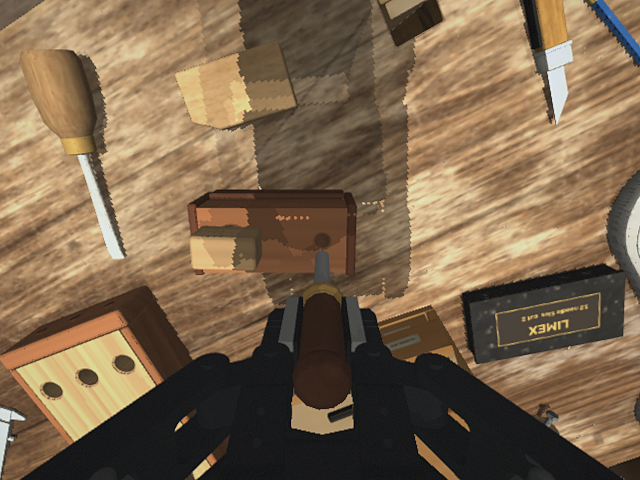

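The feeler is held upright at (320,330). Its rod tip is near (320,252), above its empty hole at (321,240).

Run:
```python
from h import *
from scipy.optimize import least_squares
D=np.load("w3.npz");P=D["P"];z=P[...,2];U,V=np.meshgrid(range(640),range(480))
box=(U>290)&(U<352)&(V>225)&(V<420)
for lo,hi,R0 in((.086,.11,.0045),(.11,.138,.0045),(.154,.165,.009),(.165,.195,.009)):
    m=box&(z>lo)&(z<hi)&(np.hypot(P[...,0]-.4457,P[...,1]+.1439)<.014)
    p=P[m]
    if len(p)<8: print(lo,len(p));continue
    s=least_squares(lambda a:np.hypot(p[:,0]-a[0],p[:,1]-a[1])-R0,[.4446,-.142],loss="soft_l1",f_scale=.001)
    print("feeler",lo,len(p),s.x.round(4),abs(s.fun).mean(),p[:,2].min())
p=P[box&(z>.075)&(z<.14)&(np.hypot(P[...,0]-.4457,P[...,1]+.1439)<.014)];print("tip z",p[:,2].min())
print(r.current_tool_pos(),R.from_quat(r.current_ee_rot()).as_matrix().round(4).tolist())
```

```text
feeler 0.086 205 [ 0.4452 -0.1436] 0.00016609836756290274 0.08616527081008876
feeler 0.11 231 [ 0.4451 -0.1436] 0.00017804788335451695 0.1100448578922768
feeler 0.154 478 [ 0.4453 -0.1436] 0.00034455483103282964 0.15401751798361346
feeler 0.165 2143 [ 0.4453 -0.1436] 0.0005678885489624611 0.16503407218750168
tip z 0.0826765733786623
[ 0.44550483 -0.14381587  0.17946617] [[-0.8886, 0.4587, -0.0009], [0.4587, 0.8886, 0.0004], [0.001, -0.0001, -1.0]]
```

```bash
cat >> h.py <<'E'
TIP=.0970
def probe(xy,z0,zmin,step=.0005,fmax=2.5,vel=.03):
    """tip down from just above the mouth to z0 quickly, then in steps till contact"""
    x,y=xy
    r.sleep(.15);f0=np.mean([r.current_contact_force() for _ in range(5)],0)
    zt=.045
    while zt>z0:
        r.move_linear([x,y,zt+TIP],vel=.05)
        f=np.array(r.current_contact_force())-f0
        if abs(f[2])>fmax or np.hypot(*f[:2])>4: print("early",zt,f.round(2));return zt,f
        zt-=.005
    zt=z0;t=r.current_t()
    while zt>zmin:
        r.move_linear([x,y,zt+TIP],vel=vel);f=np.array(r.current_contact_force())-f0
        if f[2]>1.2: r.sleep(.05); f=np.array(r.current_contact_force())-f0
        if f[2]>fmax: break
        zt-=step
    print("probe end tip",round(zt,4),"tool",np.array(r.current_tool_pos()).round(4),"f",f.round(2),"dt",r.current_t()-t,"t",r.current_t())
    return zt,f
E
python3 - <<'E'
from h import *
C=[.4586,-.4117]
r.move_linear([.4457,-.1439,.22],vel=.2)
r.move_linear(C+[.22],rot=down(84.7),vel=.3)
r.move_linear(C+[.155],vel=.15)
probe(C,.016,.009)
r.sleep(.2);print(r.current_contact_force(),r.current_t())
E
```

```text
probe end tip 0.012 tool [ 0.4588 -0.4118  0.1094] f [-0.64  0.3   4.35] dt 2.333400000000001 t 17.5167
[-1.40272381  1.11577823  5.03640418] 17.7167
```

Run:
```python
from h import *
C=[.4586,-.4117];B=[.4617,-.3761];A=[.4649,-.3406]
r.move_linear(C+[.16],vel=.15)
r.move_linear(B+[.16],vel=.15)
probe(B,.0275,.0225,step=.0003,fmax=1.5)
r.move_linear(B+[.16],vel=.15)
r.move_linear(A+[.16],vel=.15)
probe(A,.0255,.0205,step=.0003,fmax=1.5)
r.move_linear(A+[.22],vel=.2)
r.sleep(.1);print(r.current_contact_force(),r.current_t(),r.current_opening())
```

```text
probe end tip 0.0266 tool [ 0.4618 -0.3761  0.1238] f [-0.84  0.96  3.29] dt 1.0500000000000007 t 21.0583
probe end tip 0.0234 tool [ 0.4649 -0.3406  0.1205] f [-0.83  0.35  1.59] dt 2.1000000000000014 t 25.35
[-0.41730633  0.20363694 -0.37948495] 26.1 0.2010055482808119
```

Run:
```python
from h import *
F=[.4457,-.1439]
r.move_linear([.4500,-.25,.23],rot=down(70),vel=.3)
r.move_linear(F+[.22],rot=down(62.7),vel=.25);r.sleep(.2)
f0=np.array(r.current_contact_force())
r.move_linear(F+[.150],vel=.15);r.sleep(.1)
ok=True
for z in (.145,.14,.135,.125,.115,.1095,.107,.106,.1055):
    r.move_linear(F+[z],vel=.05)
    f=np.array(r.current_contact_force())-f0
    if f[2]>6 or np.hypot(*f[:2])>8: print("stop",z,f.round(2)); ok=f[2]>3 and z<.108; break
print(ok,f.round(2),r.current_t(),r.current_tool_pos())
a=cv2.imread("pics/w1.png")[205:275,225:325];b=cv2.imread("pics/side0.png")[190:260,255:355]
cv2.imwrite("pics/cork.png",np.vstack([cv2.resize(i,None,fx=4,fy=4,interpolation=2) for i in(a,b)]))
if ok:
    r.set_gripper(.5)
    r.move_linear(F+[.2],vel=.2)
    r.sleep(.2)
    d=cam("wrist");save(d,"w4.png");np.savez("w4.npz",P=cloud(d))
    print(r.current_t())
```

```text
True [-0.05  0.66  0.15] 30.5083 [ 0.44568438 -0.1439104   0.10548963]
31.75
```

View pics/cork.png

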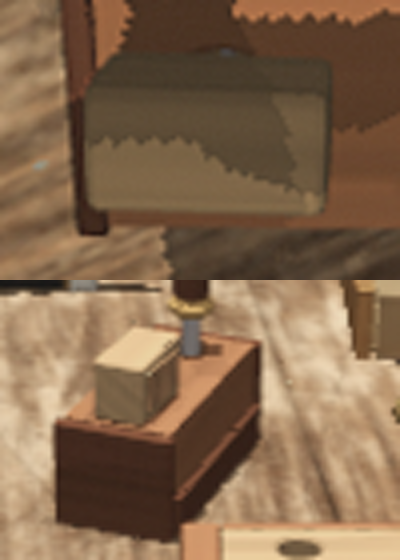

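View pics/w4.png

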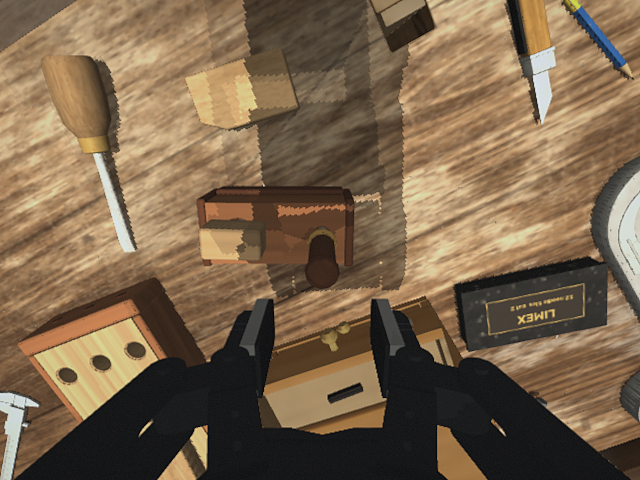

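The feeler stands upright in its hole again at (322,260). The cork face looks away from the robot, so the stop's yaw is about -29°. Next I'll take the stop.

Run:
```python
from h import *
D=np.load("w4.npz");P=D["P"];z=P[...,2];U,V=np.meshgrid(range(640),range(480))
m=(U>195)&(U<268)&(V>215)&(V<270)&(abs(z-.078)<.003);rc=cv2.minAreaRect((P[m][:,:2]*1000).astype(np.float32));print(rc)
(cx,cy),(w,h),a=rc
S=[cx/1000,cy/1000]; phi=(a if w>h else a-90); phi=phi-90 if phi>0 else phi
print(S,phi)
assert abs(phi+29)<4 and np.hypot(S[0]-.4148,S[1]+.2022)<.002
phi=-29+0*phi
S=[.4149,-.2021]
r.move_linear([.42,-.19,.22],rot=down(20),vel=.25)
r.move_linear(S+[.2],rot=down(phi),vel=.25);r.sleep(.15)
f0=np.array(r.current_contact_force())
for zz in (.12,.09,.08,.0765):
    r.move_linear(S+[zz],vel=.12);f=np.array(r.current_contact_force())-f0
    if np.linalg.norm(f)>5: print("!",zz,f);break
print(f.round(2),r.current_tool_pos())
r.set_gripper(0,80);r.sleep(.2);print((np.array(r.current_contact_force())-f0).round(2),r.current_opening(),r.current_finger_force())
r.move_linear(S+[.1],vel=.08)
r.move_linear(S+[.17],vel=.15);r.sleep(.2)
print((np.array(r.current_contact_force())-f0).round(2),r.current_opening(),r.current_t())
d=cam("wrist");save(d,"w5.png");np.savez("w5.npz",P=cloud(d))
e=cam("side");cv2.imwrite("pics/s5.png",cv2.resize(e["pixels"][60:260,200:460,::-1],None,fx=2.5,fy=2.5))
```

```text
((414.831298828125, -202.19015502929688), (43.689292907714844, 23.96500587463379), 60.513153076171875)
[0.414831298828125, -0.20219015502929688] -29.486846923828125
[-0.25 -0.93 -0.77] [ 0.4149212  -0.20212038  0.07662892]
[-0.91  0.43  5.21] 0.2576599402756365 78.82760882377625
[-0.08 -0.48 -0.57] 0.2638563659872541 37.2833
```

```bash
python3 -c "
import cv2,numpy as np
a=cv2.imread('pics/w5.png');b=cv2.imread('pics/s5.png')
a=cv2.resize(a,(480,360));b=cv2.resize(b,(312,240));c=np.zeros((360,792,3),np.uint8);c[:,:480]=a;c[:240,480:]=b;cv2.imwrite('pics/c5.png',c)"
```

```text
(no output)
```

View pics/c5.png

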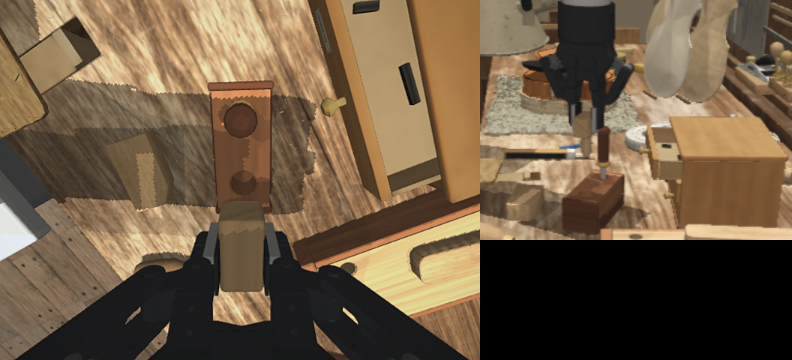

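The stop is held between the pads at (242,250), with its hole free and the feeler still standing. I'll check its pose in the hand.

Run:
```python
from h import *
from scipy.optimize import least_squares
P=np.load("w5.npz")["P"];p0=np.array(r.current_tool_pos());M=R.from_quat(r.current_ee_rot()).as_matrix();print(p0.round(4))
T=(P-p0)@M  # tool coords
U,V=np.meshgrid(range(640),range(480))
m=(U>285)&(U<358)&(V>255)&(V<395)
t=T[m];
top=t[(t[:,2]<.006)&(t[:,2]>-.01)]
print("top",len(top),np.median(top[:,2]))
q=top[abs(top[:,2]-np.median(top[:,2]))<.0015];A=np.c_[q[:,:2],np.ones(len(q))];c,*_=np.linalg.lstsq(A,q[:,2],rcond=None);print("tilt",c.round(4),"ext",np.percentile(q,[.5,99.5],0).round(4).tolist(),cv2.minAreaRect((q[:,:2]*1000).astype(np.float32)))
end=t[(t[:,2]>.006)&(t[:,2]<.026)&(t[:,0]>.015)&(abs(t[:,1])<.011)];print("endface",len(end),end.mean(0).round(4),end.std(0).round(4))
if len(end)>20:
    c=np.linalg.lstsq(np.c_[end[:,1:],np.ones(len(end))],end[:,0],rcond=None)[0];print("endfit x=a*y+b*z+c",c.round(4))
s=t[(t[:,2]>.032)&(t[:,2]<.066)&(np.hypot(t[:,0],t[:,1])<.02)];print("shank",len(s))
```

```text
[ 0.4147 -0.202   0.1694]
top 6464 -0.0005940185393655316
tilt [ 0.0017  0.0005 -0.0006] ext [[-0.0212, -0.0122, -0.002], [0.0218, 0.011, 0.0008]] ((0.4091758728027344, -0.8321456909179688), (44.5123291015625, 27.274850845336914), 1.2231996059417725)
endface 979 [ 0.0218 -0.0001  0.0149] [0.0003 0.0063 0.0055]
endfit x=a*y+b*z+c [-0.0049 -0.0009  0.0219]
shank 0
```

Run:
```python
from h import *
C=[.4586,-.4117]
r.move_linear([.4149,-.2021,.2],vel=.2)
r.move_linear(C+[.2],rot=down(-5.2),vel=.25);r.sleep(.25)
d=cam("wrist");save(d,"w6.png");P=cloud(d)
K=[d["fx"],d["fy"],d["cx"],d["cy"]];W=d["wfc"];U,V=np.meshgrid(range(640),range(480))
ray=np.stack([(U-K[2])/K[0],(V-K[3])/K[1],np.ones(U.shape)],-1)@W[:3,:3].T
Q=W[:3,3]+ray*((.0501-W[2,3])/ray[...,2])[...,None]
for n,c in dict(A=(.4649,-.3406),B=(.4617,-.3761),C=C).items():
    near=np.hypot(Q[...,0]-c[0],Q[...,1]-c[1])<.013
    low=near&(P[...,2]<.047);hi=near&(P[...,2]>.053)
    (x,y),rad=cv2.minEnclosingCircle((Q[low][:,:2]*1000).astype(np.float32)) if low.sum()>5 else ((0,0),0)
    print(n,low.sum(),hi.sum(),Q[low].mean(0).round(4),round(x,1),round(y,1),round(rad,1))
print(r.current_tool_pos(),r.current_t())
```

```text
A 431 0 [ 0.4658 -0.3397  0.0501] 465.8 -339.7 8.4
B 370 0 [ 0.4626 -0.3753  0.0501] 462.8 -375.4 8.5
C 323 0 [ 0.4593 -0.4108  0.0501] 459.2 -411.1 8.4
[ 0.45868155 -0.41120528  0.20022005] 38.9917
```

Run:
```python
from h import *
C=[.4591,-.4114]
f0=np.mean([r.current_contact_force() for _ in range(5)],0)
r.move_linear(C+[.118],vel=.15);z=.118
log=[];stop=False
while z>.0795 and r.current_t()<58:
    z-=.0015
    r.move_linear(C+[z],vel=.04);f=np.array(r.current_contact_force())-f0
    log.append((round(z,4),*f.round(1)))
    if f[2]>16 or np.hypot(*f[:2])>12: stop=True;break
print(*log,sep="\n");print(stop,r.current_tool_pos(),r.current_t(),np.array(r.current_torque()).round(2))
```

```text
(0.1165, np.float64(0.1), np.float64(0.6), np.float64(0.8))
(0.115, np.float64(0.2), np.float64(-0.4), np.float64(0.8))
(0.1135, np.float64(1.4), np.float64(0.8), np.float64(-0.0))
(0.112, np.float64(0.6), np.float64(1.2), np.float64(0.2))
(0.1105, np.float64(0.2), np.float64(0.4), np.float64(0.8))
(0.109, np.float64(0.4), np.float64(-0.5), np.float64(-0.2))
(0.1075, np.float64(0.9), np.float64(0.3), np.float64(0.3))
(0.106, np.float64(-0.5), np.float64(-0.0), np.float64(0.4))
(0.1045, np.float64(1.0), np.float64(0.1), np.float64(0.7))
(0.103, np.float64(0.8), np.float64(-0.5), np.float64(0.0))
(0.1015, np.float64(1.1), np.float64(-0.7), np.float64(0.8))
(0.1, np.float64(0.9), np.float64(-0.6), np.float64(1.1))
(0.0985, np.float64(1.6), np.float64(-0.1), np.float64(0.3))
(0.097, np.float64(2.7), np.float64(0.1), np.float64(0.1))
(0.0955, np.float64(2.3), np.float64(0.6), np.float64(-0.4))
(0.094, np.float64(4.4), np.float64(-0.2), np.float64(0.2))
(0.0925, np.float64(5.1), np.float64(0.7), np.float64(-2.7))
(0.091, np.float64(4.0), np.float64(-1.0), np.float64(-2.1))
(0.0895, np.float64(3.7), np.float64(-0.4), np.float64(-2.0))
(0.088, np.float64(4.9), np.float64(-0.1), np.float64(-1.8))
(0.0865, np.float64(5.1), np.float64(0.1), np.float64(-2.7))
(0.085, np.float64(5.1), np.float64(0.1), np.float64(-2.8))
(0.0835, np.float64(4.5), np.float64(-0.4), np.float64(-1.8))
(0.082, np.float64(4.9), np.float64(-1.4), np.float64(-2.6))
(0.0805, np.float64(5.8), np.float64(0.6), np.float64(-3.1))
(0.079, np.float64(5.2), np.float64(-0.7), np.float64(-2.3))
False [ 0.45900592 -0.41131709  0.07879522] 46.1917 [-0.2  -0.84 -0.03]
```

Run:
```python
from h import *
C=[.4591,-.4114];z=.079;log=[]
f0=np.array(r.current_contact_force())
while z>.0745 and r.current_t()<56:
    z-=.0004
    r.move_linear(C+[z],vel=.03);r.sleep(.03);f=np.array(r.current_contact_force())-f0
    log.append((round(z,4),*[float(a) for a in f.round(1)]))
    if f[2]>12: break
print(*log,sep="\n");print(r.current_tool_pos(),r.current_t())
```

```text
(0.0786, -0.6, 1.2, 2.6)
(0.0782, 0.0, 1.1, 3.8)
(0.0778, -0.4, -0.0, 3.6)
(0.0774, -0.6, -0.9, 3.2)
(0.077, -0.2, -0.3, 4.4)
(0.0766, -2.0, 1.3, 9.7)
(0.0762, -2.4, 2.7, 12.9)
[ 0.45915608 -0.41145858  0.07697108] 48.175
```

Run:
```python
from h import *
r.set_gripper(.5)
r.move_linear([.4591,-.4114,.2],vel=.15);r.sleep(.2)
d=cam("wrist");save(d,"w7.png");P=cloud(d);z=P[...,2]
m=(np.hypot(P[...,0]-.459,P[...,1]+.411)<.032)
q=P[m&(z>.07)&(z<.09)];c=np.linalg.lstsq(np.c_[q[:,:2],np.ones(len(q))],q[:,2],rcond=None)[0]
top=q[abs(q[:,2]-np.median(q[:,2]))<.0015]
b=P[m&(abs(z-.05)<.004)]
print("head z",np.median(top[:,2]),"board",np.median(b[:,2]),"slope",c[:2].round(3),cv2.minAreaRect((top[:,:2]*1000).astype(np.float32)),r.current_t())
e=cam("side");x=np.zeros((360,792,3),np.uint8);x[:,:480]=cv2.resize(d["pixels"][:,:,::-1],(480,360));x[:300,480:]=cv2.resize(e["pixels"][160:340,260:447,::-1],(312,300));cv2.imwrite("pics/c7.png",x)
```

```text
head z 0.07820919542201643 board 0.04991194741077998 slope [-0.041 -0.026] ((461.2777404785156, -410.89111328125), (43.2576789855957, 23.83046531677246), 85.29840087890625) 49.7333
```

View pics/c7.png

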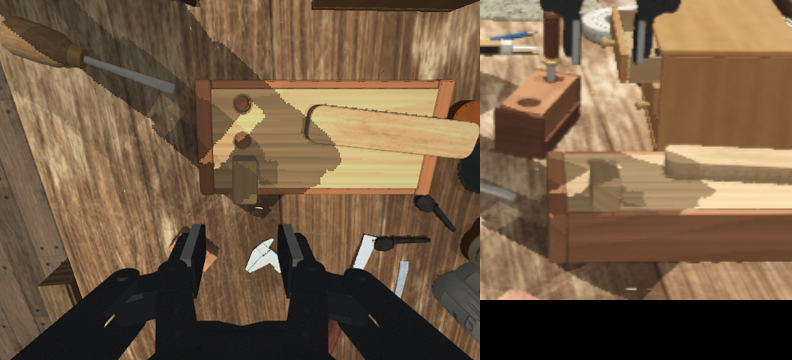

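Run:
```python
from h import *
d=cam("wrist");P=cloud(d);z=P[...,2]
dx=np.radians(-5.2);X=(P[...,0]-.4605)*np.cos(dx)+(P[...,1]+.411)*np.sin(dx);Y=-(P[...,0]-.4605)*np.sin(dx)+(P[...,1]+.411)*np.cos(dx)
def fit(m):
    q=np.c_[X[m],Y[m],np.ones(m.sum())];c=np.linalg.lstsq(q,z[m],rcond=None)[0];return c.round(4),m.sum()
print("head",fit((abs(X)<.009)&(abs(Y)<.018)&(abs(z-.078)<.003)))
print("board",fit((abs(X)>.017)&(abs(X)<.04)&(Y>-.02)&(Y<.02)&(abs(z-.05)<.003)))
print(r.current_t())
```

```text
head (array([-0.023 , -0.0049,  0.0783]), np.int64(1194))
board (array([0.0032, 0.002 , 0.0499]), np.int64(2810))
49.8333
```

The head sits about 0.3 mm high on its -x side, a tilt of roughly 1.5°. I'll press that side gently with the closed fingertips.

Run:
```python
from h import *
r.set_gripper(0,40)
XY=[.4565,-.4107]
r.move_linear(XY+[.115],vel=.2);r.sleep(.15)
f0=np.mean([r.current_contact_force() for _ in range(5)],0);z=.104
r.move_linear(XY+[z],vel=.05);mx=0
while z>.095 and r.current_t()<60:
    f=np.array(r.current_contact_force())-f0
    if f[2]>15: break
    z-=.0004;r.move_linear(XY+[z],vel=.03);r.sleep(.02)
print(z,f.round(1),r.current_tool_pos(),r.current_t())
r.move_linear([.4591,-.4114,.2],vel=.2);r.sleep(.2)
d=cam("wrist");P=cloud(d);z=P[...,2]
dx=np.radians(-5.2);X=(P[...,0]-.4605)*np.cos(dx)+(P[...,1]+.411)*np.sin(dx);Y=-(P[...,0]-.4605)*np.sin(dx)+(P[...,1]+.411)*np.cos(dx)
def fit(m):
    q=np.c_[X[m],Y[m],np.ones(m.sum())];return np.linalg.lstsq(q,z[m],rcond=None)[0].round(4),m.sum()
print("head",fit((abs(X)<.009)&(abs(Y)<.018)&(abs(z-.078)<.003)))
print("board",fit((abs(X)>.017)&(abs(X)<.04)&(Y>-.02)&(Y<.02)&(abs(z-.05)<.003)))
m=(abs(X)<.02)&(abs(Y)<.03)&(abs(z-.078)<.002);print(cv2.minAreaRect((P[m][:,:2]*1000).astype(np.float32)),r.current_t())
```

```text
0.09880000000000003 [-4.7  3.6 16.2] [ 0.45645743 -0.41088807  0.10024987] 54.875
head (array([-0.0207, -0.0004,  0.0782]), np.int64(1205))
board (array([0.0017, 0.003 , 0.0499]), np.int64(2811))
((461.1205749511719, -411.1402893066406), (44.116424560546875, 23.58690071105957), 85.84691619873047) 55.7833
```

```bash
python3 -c "
from h import *
print(r.hand_in(),r.current_t())"
```

```text
the job is handed in; nothing more can be done
the job is handed in; nothing more can be done
```

I felt all three sockets, found the right one (c) clear to its 38 mm floor, stood the feeler back in its hole, and pressed the stop home in socket c. I handed the job in at about 56 s; the head is square within about 1°, but it leans about 1.2° and its near edge sits roughly 0.5 mm off the board. The broken ends felt no more than about 3.3 N, and nothing else was moved.

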